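Set the backstop of a glass-scoring jig and bring the blank up to it

ROBOT

A 6-joint arm with a two-finger parallel gripper is mounted at the origin on the work surface. World frame = base frame: x ahead of the robot, y to its left, z up, the work surface at z = 0. Lengths are in m, angles in rad, forces in N, time in s.
With the tool pointing down it reaches from about 0.3 to 0.775 m from the base axis. Payload 14.6 kg.
Tool frame: the origin (TCP) lies between the finger pads; the fingertips stand 14 mm ahead of it and the grasp point (between the pads) lies 5 mm behind it; z points along the fingers, y is the line along which they close (so a half turn about z gives the same grasp; the last joint's range is limited). The gripper opens to 94 mm and grips with 3 to 60 N. Pads are 16 mm wide; open, the fingers measure 119 mm over their backs; the gripper's body (75 mm by 177 mm) begins 78 mm behind the grasp point.
Start: joints at [-1.413, 0.3, 1.521, -0, 1.321, -0.067], TCP at [0.123, -0.536, 0.219] pointing down, gripper open.
Joint ranges: [-3.03, 3.03], [-0.79, 2.21], [0.23, 2.52], [-1.04, 4.18], [0, 3.07], [-2.55, 2.55]. Speed limits (rad/s): [2.22, 2.22, 2.57, 3.14, 3.14, 3.14].

INTERFACE

Orientations are given as [roll, pitch, yaw] about the fixed x, y, z axes, in that order (R = Rz(yaw) Ry(pitch) Rx(roll)).
In Python, from station import ctrl gives the robot as it stands. The module is installed in compiled form; this text tells all that it offers.
- The arm moves only by the tool move_arm, never from a script. Its argument "targets" is a list of rows, each a list of 7 numbers: the opening, from -1 (shut) to 1 (fully open), then the shift along the tool's x, y, z in units of 50 mm (1.0 is 50 mm), then the turn, a rotation vector about the tool's x, y, z in rad. A call has 1 to 12 rows; each row is the pose to reach, as a shift and turn from the pose commanded when the call began, along the tool's axes at that moment; what a row does not reach only later rows make up. A row lasts 1/10 s, in which the tool goes at most 50 mm and 8.59 degrees, less where a joint would pass 70% of its speed; a pose out of reach is approached as far as the arm can. A call with a gripper value outside its range is refused whole. The fingers move at their own pace and stop on an object; "grip_force" is the grip in N (left out, the last holds). Time passes only in rows, so rows that repeat a pose let the fingers close. It gives the time, the measured TCP pose, the force, the opening and the grip force at its end, in the units of the state.
- ctrl.get_obs(): the state, without advancing time (a new reading comes with each control period).
- ctrl.camera(name): name is "side" or "top"; returns (picture, depth): 400x640x3 uint8, red, green, blue; 400x640 float32, m along the optical axis (not along the pixel's ray), 0 where there is no reading.
- ctrl.camera_params(name): a dict with "intrinsics" (3x3 intrinsics, pixels), "k1" (the pictures are not rectified: a ray, as slopes to the right and down, at radius r is drawn at 1 + k1 r^2 times it, then the intrinsics apply), "rvec" (rotation vector, rad) and "tvec" (3), from world to camera coordinates, as OpenCV has them. Camera axes: x right, y down, z forward; pixel columns grow to the right and rows downward; lengths in m; the calibration is good to about 2 mm. A picture is of the moment at which its call begins. camera_params takes no time and is no camera call.
- ctrl.hand_in(): hands the job in; it is judged then, once.
Trained networks look in the newest picture that a camera, given by its name, has taken for a name from the list of things; names that differ only in an ending like _2 or _b are one class to them, and where a whole thing is asked for, a point or a joint stands for the part that bears it (a point fixed in the world has none). Each returns a list of dicts, best first, with "score" (0 to 1); they miss things now and then, are a little off and sometimes report something else, mostly with a low value. They report only what shows in the picture. A call takes as long as a camera call.
- ctrl.cut_out(camera, target): "region" (400x640 bool, what is visible of it) and "point" ([column, row] in pixels, amid what is visible of it).
- ctrl.tip_of(camera, target): "point" ([column, row] in pixels: a listed point, or the origin of a listed thing).
The state is a dict: "time_s": time; "qpos": joint angles; "joint_vel": joint speeds; "tau": joint torques, N m; "ee_pos": TCP position; "eef_rot": TCP orientation; "force": force on the tool from outside, world axes, zero at the start; "moment": the same for the moment, N m; "grip_width": finger opening in m; "grip_force": force on a finger pad.
Only numpy, scipy, OpenCV 4.12 (cv2) and the standard library are available. Lean on these libraries where they do the work, as an engineer would, in place of code of your own. Each camera call takes 0.05 s, during which the arm holds its last target. There are 200 camera calls.

TASK

Set up the blue scoring jig: press down the yellow paddle in the middle of the sliding backstop to free its brake and, keeping it pressed, push the slide along its rail until it meets the red stop collar, then let the paddle up so that the brake holds. Then gently push the amber glass blank along the rollers, with the fingertips on the end of its neck, until its base rests against the backstop. Only press and push: never force the slide along with its brake on, shove the red collar along, or pinch or lift the blank, and leave the other things on the bench as they are.

Things in the scene. Friction and masses are not known exactly. Their poses are not given: they have to be found in the camera images.
- jig: Scoring jig bolted to the bench; place and heading vary. Blue base 125 (x) x 495 (y) x 12 mm; two rubber rollers 22 mm thick along y (axes x = -28, 28, z = 34); aluminium rail between them (26 wide, top z = 30); grey end blocks 46 mm high at y = -245..-235 and 240..250. Origin: underside, on the rail's centre line; z up, y along the rail, the way the slide has to go
- wheel (a point): Centre of the jig's small scoring wheel (7 mm in diameter), jig x = 41, y = 0, z = 68 mm, just clear of the blank's side; its post stands behind it at x = 54 (20 mm wide, 84 high). Axes as the jig's
- slide (a joint): Travel q of the sliding backstop along the jig's +y, m; the paddle's middle is at jig y = q. Aluminium saddle 60 wide (x) x 84 long (y), z = 47 to 55; on it an upright backstop plate at its -y end (8 thick, top z = 98), the paddle in the middle, a low wall at its +y end (8 thick, top z = 78). A spring brake holds it against 20 N or more; freed, it runs with 1 to 2 N and stays put
- paddle (a joint): Press depth of the yellow brake paddle, m: 0 up (brake on), 0.006 bottomed. The spring needs about 8 N to start it and 11 N to bottom it; from 2 mm down the brake is fully free, and it springs back up when released
- paddle_top (a point): Middle of the yellow paddle's flat top (40 mm in x by 62 in y; 69 mm above the bench when up); axes as the jig's. The inner face of the wall one pushes against lies 34 mm ahead (+y) and stands 9 mm above the paddle; the backstop plate's inner face lies 34 mm behind and stands 29 mm above it. The space between is open to both sides
- slide_nose (a point): Point on the slide's leading (+y) end face, 60 mm above the bench: this face meets the red collar. Axes as the jig's
- stop_face (a point): Point, 60 mm above the bench, on the -y face of the red stop collar (30 wide x 22 along x 46 mm high, top at z = 76, black screw on top to z = 82) clamped on the rail; the slide's nose must come to it. It slips only if shoved with more than 60 N. Axes as the jig's
- backstop_face (a point): Point on the backstop plate's -y face (plate 60 wide, z = 47 to 98), at the height of the blank's axis (68 mm); the blank's base must rest on this face. Axes as the jig's
- blank: Amber glass blank, 145 mm long, 0.2 to 0.4 kg, lying loose along the rollers: body 66 mm in diameter for 115 mm from its flat base, then a shoulder to a neck 36 to 38 mm in diameter with a flat end. Origin: centre of the base, on the axis, 68 mm above the bench. Its y axis runs from neck to base, as the jig's +y; it may roll about it. The base starts 10 to 80 mm on the -y side of the backstop
- neck_end (a point): Centre of the flat end of the blank's neck (36 mm in diameter), 145 mm from the base, 68 mm above the bench; its y axis points along the blank towards the base, the way to push
- tumbler: Bystander: open green glass tumbler, 72 mm in diameter, 95 high, upright. Origin: centre of its underside
- spare_blank: Bystander: blue glass blank standing upright, 64 mm in diameter, 140 high. Origin: centre of its underside
- frit_jar: Bystander: red jar with steel cap, 60 mm in diameter, 80 high. Origin: centre of its underside
- jacks: Bystander: steel jacks (sprung two-bladed tongs), 250 x 64 x 12 mm, lying flat. Origin: near the middle, on the bench
- ladle: Bystander: wooden blocking ladle, bowl 80 mm in diameter, 45 high, handle 160 mm along its x. Origin: under the bowl
- wood_paddle: Bystander: flat wooden paddle, 245 x 85 x 12 mm, lying flat. Origin: near the middle, underneath
- callipers: Bystander: brass outside callipers, 145 x 85 x 8 mm, lying flat. Origin: at the pivot, underneath

How it is judged:
On the way, in this order (a step that is already met when the one before it is completed fails the run):
1. the yellow paddle is pressed down, freeing the brake (value of joint paddle above 0.002 m), for 0.1 s.
2. the slide has been pushed up to the red collar (within 3 mm) with the paddle held down (y of slide_nose in the frame of stop_face between -0.003 and 0.003 m and value of joint paddle above 0.001 m), for 0.2 s.
3. the paddle is let up again with the slide at the collar: the brake holds (y of slide_nose in the frame of stop_face between -0.003 and 0.003 m and value of joint paddle below 0.0006 m), for 0.2 s.
4. the blank has been pushed along the rollers until its base is at the backstop (within 3 mm), the slide still at the collar (y of slide_nose in the frame of stop_face between -0.003 and 0.003 m and y of blank in the frame of backstop_face between -0.003 and 0.003 m), for 0.2 s.
At the end, for the whole second after the job is handed in: The slide's nose is within 3 mm of the red collar, the collar is within 3 mm of where it was, the paddle is up with the brake on, and the blank lies at rest along the rollers with its base within 3 mm of the backstop (all of step 4 and z of blank in the frame of jig between 0.062 and 0.074 m and x of blank in the frame of jig between -0.006 and 0.006 m and angle between the y axis of blank and the y axis of jig, either way round below 0.08 rad and value of joint paddle below 0.0006 m and distance of stop_face from where it was at the start of the episode below 0.003 m and linear speed of blank below 0.01 m/s); the robot touches nothing.
It fails at once if the slide is forced along with its brake on (pushed with more than 15 N, by the robot or through the blank, while the paddle is less than 0.3 mm down and the slide is not yet at the collar) (value of joint paddle below 0.0003 m and y of slide_nose in the frame of stop_face below -0.004 m and contact force between any of the fingers, the arm, blank and slide above 15 N).
It fails at once if the red collar is shoved along the rail (more than 3 mm) (distance of stop_face from where it was at the start of the episode above 0.003 m).
It fails at once if the blank is lifted off the rollers (base or neck more than 12 mm up), or pinched or dragged from around its sides (touched with the grasp point more than 12 mm in from the end of the neck) (z of any of blank, neck_end in the frame of jig above 0.08 m or (contact force between the fingers and blank above 1 N and y of the grasp point in the frame of neck_end above 0.012 m)).
It fails at once if the glass blank is pushed with more than 35 N (contact force between the fingers and blank above 35 N).
It fails at once if another thing on the bench is disturbed (moved more than 15 mm) (distance of any of tumbler, spare_blank, frit_jar, jacks, ladle, wood_paddle, callipers from where it was at the start of the episode above 0.015 m).
It also fails if it takes over 61 s, if anything falls off the work surface, if the arm or the gripper's body presses on something with over 40 N, if the wrist force passes 120 N, or if a joint passes its speed limit or range.

## Working session

There is one attempt and no reset: what is moved stays moved. The work goes in short steps, Python scripts to look and compute and a tool call to move; the robot and the scene stay as the last step left them, time stands still between calls to the robot, and variables do not carry over. Pictures are saved under pics/ and viewed, at most 10 in all, crops included, and the job is handed in when it is done.

Besides the shell and the picture viewer there is one more tool, called after "Emit:" by a JSON object that holds its "fn" and its "kwargs". move_arm: Moves the arm, as the interface text tells. Its arguments: {"type":"object","properties":{"targets":{"type":"array"},"grip_force":{"type":"number"}},"required":["targets"]}

```bash
mkdir -p pics; cat > h.py <<'E'
import numpy as np, cv2
from station import ctrl
from scipy.spatial.transform import Rotation as R
def cam(n):
    p=ctrl.camera_params(n); return np.array(p["intrinsics"]),p["k1"],R.from_rotvec(np.ravel(p["rvec"])).as_matrix(),np.ravel(p["tvec"])
def rays(n,uv):
    K,k1,Rm,t=cam(n)
    d=cv2.undistortPoints(np.array(uv,float).reshape(-1,1,2),K,np.array([k1,0,0,0.]))[:,0]
    d=np.c_[d,np.ones(len(d))]
    return -Rm.T@t, d@Rm
def at_z(n,uv,z):
    o,d=rays(n,uv); return o+d*((z-o[2])/d[:,2])[:,None]
def at_d(n,uv,dep):
    o,d=rays(n,uv); return o+d*np.ravel(dep)[:,None]
def proj(n,P):
    K,k1,Rm,t=cam(n)
    return cv2.projectPoints(np.array(P,float).reshape(-1,3),cv2.Rodrigues(Rm)[0],t,K,np.array([k1,0,0,0.]))[0][:,0]
E
python3 - <<'E'
from h import *
np.set_printoptions(precision=4,suppress=True)
for n in("top","side"):
    im,d=ctrl.camera(n); cv2.imwrite(f"pics/{n}0.png",im[:,:,::-1]); np.savez(f"{n}0.npz",im=im,d=d)
    print(n,-cam(n)[2].T@cam(n)[3], cam(n)[2][2])
    for t,z in(("paddle_top",.069),("slide_nose",.06),("stop_face",.06),("backstop_face",.068),("neck_end",.068),("blank",.068),("wheel",.068),("jig",0)):
        for r in ctrl.tip_of(n,t)[:2]:
            p=r["point"]; print(n,t,round(r["score"],2),np.round(p,1),at_z(n,[p],z)[0])
E
```

```text
top [0.4052 0.0208 1.3074] [ 0.078  -0.0097 -0.9969]
top paddle_top 0.75 [316.1 205.9] [0.4974 0.02   0.069 ]
top slide_nose 0.97 [307.6 214.3] [0.4699 0.0481 0.06  ]
top stop_face 0.45 [280.5 216.8] [0.4612 0.138  0.06  ]
top backstop_face 0.58 [330.3 204. ] [ 0.504 -0.027  0.068]
top neck_end 0.87 [378.9 194.7] [ 0.5357 -0.1884  0.068 ]
top blank 0.97 [338.8 203.3] [ 0.5064 -0.0552  0.068 ]
top blank 0.57 [373.6 160.9] [ 0.6492 -0.1716  0.068 ]
top wheel 0.89 [320.6 196.8] [0.5278 0.0052 0.068 ]
top jig 0.56 [324.  210.9] [ 0.4851 -0.0077  0.    ]
side [-0.1313  0.6303  0.8121] [ 0.5441 -0.5533 -0.6308]
side paddle_top 0.49 [307.3 211.4] [0.4861 0.0255 0.069 ]
side slide_nose 0.77 [298.8 222.2] [0.4787 0.0625 0.06  ]
side slide_nose 0.32 [283.  236.6] [0.4677 0.1255 0.06  ]
side stop_face 0.79 [282.7 239.1] [0.4618 0.1318 0.06  ]
side backstop_face 0.87 [317.4 203.8] [ 0.4904 -0.0154  0.068 ]
side neck_end 0.86 [349.9 164.4] [ 0.551  -0.2118  0.068 ]
side blank 0.73 [324.  192.1] [ 0.5127 -0.0632  0.068 ]
side blank 0.24 [317.  200.7] [ 0.5001 -0.0237  0.068 ]
side wheel 0.62 [301.8 200.3] [0.5291 0.0038 0.068 ]
side jig 0.94 [311.7 222. ] [ 0.5036 -0.0084  0.    ]
```

View pics/top0.png

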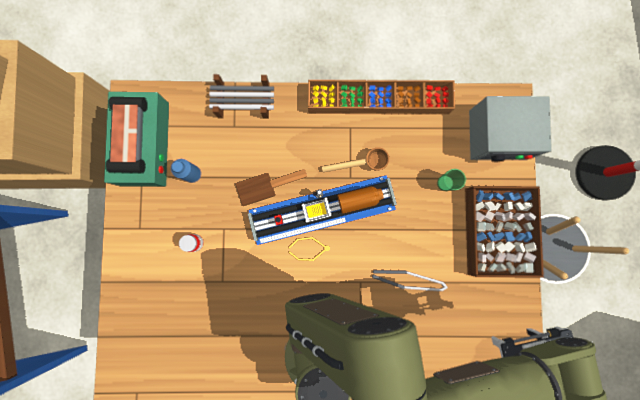

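View pics/side0.png

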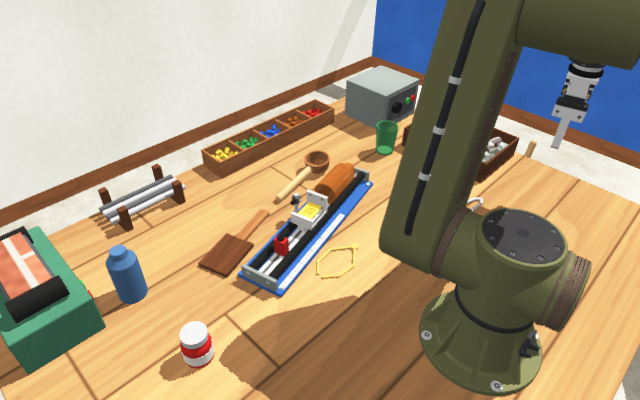

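The top picture shows the jig from about (250,235) to (395,190), paddle at (316,210), red collar at (279,219), and the blank's neck end at about (380,193). The side picture agrees: paddle (312,211), collar (282,243). Next I fit the jig pose using both views.

```bash
cat > fit.py <<'E'
from h import *
from scipy.optimize import least_squares
np.set_printoptions(precision=4,suppress=True)
names=["paddle_top","slide_nose","stop_face","backstop_face","neck_end","blank","wheel","jig"]
def model(v):
    x,y,a,q,s,b=v
    L=np.array([[0,q,.069],[0,q+.042,.06],[0,s,.06],[0,q-.042,.068],[0,b-.145,.068],[0,b,.068],[.041,0,.068],[0,0,0]])
    return L@R.from_euler('z',a).as_matrix().T+[x,y,0]
def detect():
    o={}
    for n in("top","side"):
        for i,t in enumerate(names):
            r=ctrl.tip_of(n,t)
            if r and r[0]["score"]>.4:o[n,i]=r[0]["point"]
    return o
def corners():
    C=[]
    for n in("top","side"):
        f=np.load(f"{n}0.npz"); hsv=cv2.cvtColor(f["im"],cv2.COLOR_RGB2HSV)
        m=(cv2.inRange(hsv,(100,130,60),(125,255,255))>0)&(f["d"]>0)
        v,u=np.nonzero(m); P=at_d(n,np.c_[u,v],f["d"][m])
        k=(P[:,2]>-.005)&(P[:,2]<.025)&(np.hypot(P[:,0]-.495,P[:,1])<.31)
        Q=P[k]; r=cv2.minAreaRect((Q[:,:2]*1000).astype(np.float32)); print(n,"blue rect mm",r,k.sum(),"z",np.median(Q[:,2]))
if __name__=="__main__":
    corners(); D=detect()
    f=lambda v:np.concatenate([proj(n,model(v)[i:i+1])[0]-p for (n,i),p in D.items()])
    s=least_squares(f,[.49,0,.28+0,0.02,.13,-.06],loss="soft_l1")
    print(s.x); e=f(s.x).reshape(-1,2)
    for (k,_),r in zip(D.items(),e): print(k[0],names[k[1]],r)
    for n in("top","side"):
        fz=np.load(f"{n}0.npz"); im=cv2.resize(fz["im"][:,:,::-1][140:260,230:410],None,fx=4,fy=4,interpolation=2)
        x,y,a,q,st,b=s.x
        L=[[i,j,.012] for i in(-.0625,.0625) for j in(-.2475,.2475)]+[[i,q+j,.098] for i in(-.03,.03) for j in(-.042,-.034)]+[[i,q+.042,.078] for i in(-.03,.03)]+[[i,st,.076] for i in(-.015,.015)]+[[i,q+j,.069] for i in(-.02,.02) for j in(-.031,.031)]+[[0,b-.145,.086],[0,b,.101]]
        for u in proj(n,np.array(L)@R.from_euler('z',a).as_matrix().T+[x,y,0]): cv2.circle(im,tuple(int(c) for c in (u-[230,140]+.5)*4),2,(255,0,255),-1)
        cv2.imwrite(f"pics/fit_{n}.png",im)
E
python3 fit.py
```

```text
top blue rect mm ((489.9012451171875, -0.0621185302734375), (123.37264251708984, 490.7977600097656), 14.509284019470215) 1253 z 0.012103191297912819
side blue rect mm ((490.3220520019531, 1.9166259765625), (125.5196762084961, 493.3069763183594), 14.60981559753418) 1325 z 0.011118109477788907
[ 0.4935 -0.0053  0.2305  0.026   0.1431 -0.0519]
top paddle_top [0.0059 2.9465]
top slide_nose [-3.8016 -2.4516]
top stop_face [1.2312 0.1108]
top backstop_face [-1.8339  2.0317]
top neck_end [ 2.5919 -0.8271]
top blank [0.2132 0.3129]
top wheel [ 0.3678 -1.698 ]
top jig [-0.6608 -2.4048]
side paddle_top [ 1.1615 -1.2539]
side slide_nose [ 0.6819 -0.1625]
side stop_face [-0.4047  0.6296]
side backstop_face [-0.3611 -2.133 ]
side neck_end [-0.148   3.7997]
side blank [0.0541 2.3903]
side wheel [-1.2    -0.7137]
side jig [1.8235 2.3379]
```

```bash
cat > cloud.py <<'E'
from h import *
np.set_printoptions(precision=4,suppress=True)
A=np.deg2rad(14.56); RJ=R.from_euler('z',A).as_matrix(); J=np.array([.4901,.0009,0])-RJ@[0,.0025,0]
def tojig(P): return (P-J)@RJ
def toworld(L): return np.array(L)@RJ.T+J
col={"yellow":((22,120,120),(35,255,255)),"red":((0,170,90),(4,255,255)),"amber":((8,160,60),(16,255,255)),"any":((0,0,0),(180,255,255))}
def clouds(n,im,d):
    hsv=cv2.cvtColor(im,cv2.COLOR_RGB2HSV); o={}
    for c,(a,b) in col.items():
        m=(cv2.inRange(hsv,a,b)>0)&(d>0); v,u=np.nonzero(m)
        L=tojig(at_d(n,np.c_[u,v],d[m])); o[c]=L[(abs(L[:,0])<.07)&(abs(L[:,1])<.26)]
    return o
def report(n,im,d):
    o=clouds(n,im,d); pc=lambda v:np.percentile(v,[2,10,50,90,98])
    for c,lo,hi in(("yellow",.06,.08),("red",.04,.085),("amber",.045,.11)):
        P=o[c]; P=P[(P[:,2]>lo)&(P[:,2]<hi)]
        if len(P)>5: print(n,c,len(P),"x",pc(P[:,0]),"y",pc(P[:,1]),"z",pc(P[:,2]))
    P=o["any"]
    for nm,k in(("plate top",(P[:,2]>.09)&(P[:,2]<.103)&(abs(P[:,0])<.028)),("wall top",(P[:,2]>.073)&(P[:,2]<.083)&(abs(P[:,0])<.028)),("wheel post",(P[:,2]>.078)&(P[:,0]>.042))):
        Q=P[k]; Q=Q[np.argsort(Q[:,1])]; print(n,nm,np.c_[np.histogram(Q[:,1],np.arange(-.25,.25,.01))[1][:-1],np.histogram(Q[:,1],np.arange(-.25,.25,.01))[0]][np.histogram(Q[:,1],np.arange(-.25,.25,.01))[0]>0].tolist() if len(Q) else None)
if __name__=="__main__":
    for n in("top","side"):
        f=np.load(f"{n}0.npz"); report(n,f["im"],f["d"])
E
python3 cloud.py
python3 - <<'E'
from h import *
for n in("top","side"):
    f=np.load(f"{n}0.npz"); s=cv2.resize(f["im"][:,:,::-1][140:260,230:410],None,fx=4,fy=4,interpolation=2); cv2.imwrite(f"pics/c_{n}.png",s)
a=[cv2.imread(f"pics/c_{n}.png")[:,:] for n in("top","side")]
cv2.imwrite("pics/c.png",cv2.resize(np.vstack(a),(450,600)))
E
```

```text
top yellow 216 x [-0.0188 -0.0156 -0.0003  0.0155  0.0184] y [-0.006  -0.0013  0.0236  0.0477  0.0525] z [0.0643 0.0657 0.0692 0.0722 0.0747]
top red 39 x [-0.0149 -0.0139 -0.002   0.0126  0.0149] y [0.141  0.1421 0.151  0.1596 0.1612] z [0.0637 0.0729 0.0763 0.0788 0.0798]
top amber 806 x [-0.0322 -0.0268 -0.0027  0.0228  0.0293] y [-0.1946 -0.1769 -0.1222 -0.0683 -0.0579] z [0.074  0.0816 0.0951 0.1014 0.1036]
top plate top [[-0.19999999999999996, 1.0], [-0.18999999999999995, 10.0], [-0.17999999999999994, 39.0], [-0.16999999999999993, 45.0], [-0.15999999999999992, 41.0], [-0.1499999999999999, 41.0], [-0.1399999999999999, 42.0], [-0.1299999999999999, 44.0], [-0.11999999999999988, 35.0], [-0.10999999999999988, 44.0], [-0.09999999999999987, 42.0], [-0.08999999999999986, 43.0], [-0.07999999999999985, 40.0], [-0.06999999999999984, 43.0], [-0.05999999999999983, 16.0], [-0.019999999999999796, 44.0]]
top wall top [[-0.20999999999999996, 5.0], [-0.19999999999999996, 12.0], [-0.18999999999999995, 10.0], [-0.17999999999999994, 2.0], [-0.11999999999999988, 1.0], [-0.09999999999999987, 1.0], [-
[... 1457 characters left out ...]
995, 1.0], [-0.17999999999999994, 1.0], [-0.16999999999999993, 1.0], [-0.15999999999999992, 3.0], [-0.1499999999999999, 1.0], [-0.1399999999999999, 1.0], [-0.1299999999999999, 3.0], [-0.11999999999999988, 4.0], [-0.10999999999999988, 2.0], [-0.09999999999999987, 1.0], [-0.08999999999999986, 3.0], [-0.07999999999999985, 3.0], [-0.06999999999999984, 9.0], [-0.05999999999999983, 49.0], [-0.019999999999999796, 52.0], [-0.009999999999999787, 3.0], [0.03000000000000025, 1.0], [0.050000000000000266, 16.0], [0.060000000000000275, 51.0], [0.14000000000000035, 22.0], [0.15000000000000036, 48.0], [0.16000000000000036, 18.0]]
side wheel post [[-0.009999999999999787, 11.0], [2.220446049250313e-16, 10.0]]
```

View pics/c_top.png

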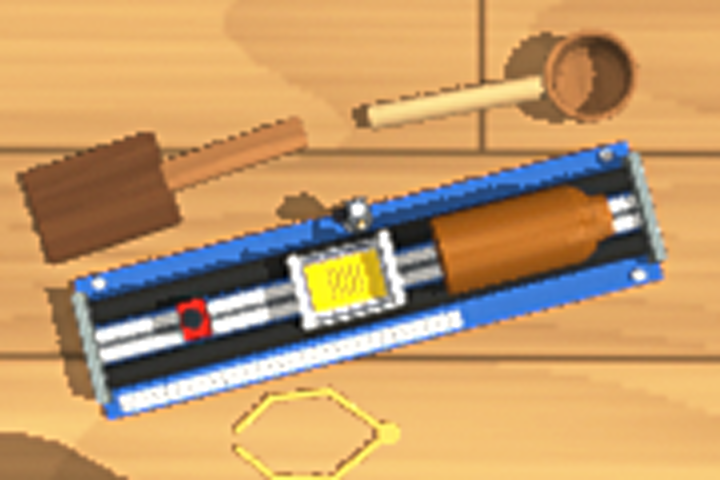

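Fit: jig yaw is 14.56°, paddle middle q≈0.0235, collar face y≈0.141, blank base y≈-0.056 and neck end y≈-0.201 (jig frame). The crop agrees: the slide at (347,280) sits 75 mm short of the collar at (193,318).

```bash
cat > go.py <<'E'
from cloud import *
import sys
def delta(goal,yawgoal=None):
    o=ctrl.get_obs(); p=np.array(o["ee_pos"]); T=R.from_euler('xyz',o["eef_rot"])
    print("t",o["time_s"],"pos",p,"jig",tojig(p),"rpy",np.array(o["eef_rot"]),"F jig",RJ.T@np.array(o["force"]),"w",o["grip_width"])
    # goal orientation: z down, tool x along +-jig y
    best=None
    for s in(1,-1):
        x=RJ@[0,s,0]; z=np.array([0,0,-1.]); G=R.from_matrix(np.c_[x,np.cross(z,x),z])
        rv=(T.inv()*G).as_rotvec()
        if best is None or np.linalg.norm(rv)<np.linalg.norm(best): best=rv
    print("shift units",T.inv().apply(toworld(goal)-p)/.05,"rotvec",best, "qpos",np.array(o["qpos"]))
if __name__=="__main__": delta([float(a) for a in sys.argv[1:4]])
E
python3 go.py 0 .040 .150
```

```text
t 1.7 pos [ 0.1226 -0.5361  0.2194] jig [-0.4907 -0.4249  0.2194] rpy [-3.1415 -0.      0.2248] F jig [-0.2295  0.2717  0.4606] w 0.09414939665944647
shift units [ 9.5374 -9.581   1.3897] rotvec [-0.0001  0.      1.5415] qpos [-1.4126  0.2999  1.521   0.      1.3207 -0.0666]
```

Emit:
{"fn": "move_arm", "kwargs": {"targets": [[-1,0.8,-0.8,0,0,0,-0.13],[-1,1.6,-1.6,0,0,0,-0.27],[-1,2.4,-2.4,0,0,0,-0.4],[-1,3.2,-3.2,0,0,0,-0.53],[-1,4,-4,0,0,0,-0.67],[-1,4.8,-4.8,0,0,0,-0.8],[-1,5.6,-5.6,0,0,0,-0.93],[-1,6.4,-6.4,0,0,0,-1.07],[-1,7.2,-7.2,0,0,0,-1.2],[-1,8,-8,0,0,0,-1.33],[-1,8.8,-8.8,0,0,0,-1.47],[-1,9.54,-9.58,0,0,0,-1.6]]}}

```text
time_s: 2.9
ee_pos: [0.4419, -0.0256, 0.2198]
eef_rot: [3.141, 0.0, 1.831]
force: [0.0, -1.7, 0.5]
grip_width: 0.0019
grip_force: 0.0
```

```bash
python3 go.py 0 .040 .110
```

```text
t 2.9 pos [ 0.4419 -0.0256  0.2198] jig [-0.0533 -0.011   0.2198] rpy [3.1408 0.0004 1.8307] F jig [-0.4167 -1.6485  0.4856] w 0.0019066290243337492
shift units [1.0148 1.0697 2.1961] rotvec [0.0008 0.0004 0.0058] qpos [-0.1406  0.0572  1.8063 -0.      1.2772 -0.4005]
```

Emit:
{"fn": "move_arm", "kwargs": {"targets": [[-1,0.6,0.6,0,0,0,0],[-1,1.0,1.05,0,0,0,0.006],[-1,1.0,1.05,0.8,0,0,0.006],[-1,1.0,1.05,1.6,0,0,0.006],[-1,1.0,1.05,1.6,0,0,0.006],[-1,1.0,1.05,1.6,0,0,0.006]]}}

```text
time_s: 3.5
ee_pos: [0.4796, 0.0338, 0.1404]
eef_rot: [-3.141, -0.0, 1.819]
force: [-0.6, 1.0, 0.7]
grip_width: 0.0007
grip_force: 0.0
```

```bash
python3 go.py 0 .040 .087; python3 - <<'E'
from cloud import *
for n in("top","side"):
    im,d=ctrl.camera(n); report(n,im,d); cv2.imwrite(f"pics/{n}1.png",im[:,:,::-1])
    c=proj(n,[toworld([0,.03,.09])])[0].astype(int); print(c)
    cv2.imwrite(f"pics/{n}1c.png",cv2.resize(im[c[1]-50:c[1]+50,c[0]-65:c[0]+65,::-1],None,fx=6,fy=6,interpolation=2))
E
```

```text
t 3.5 pos [0.4796 0.0338 0.1404] jig [-0.0019  0.037   0.1404] rpy [-3.1414 -0.0001  1.8186] F jig [-0.3342  1.1152  0.7121] w 0.0007239375179435075
shift units [0.0607 0.0368 1.0685] rotvec [-0.0002 -0.0001 -0.0063] qpos [-0.0058  0.2323  1.8027  0.      1.1067 -0.2537]
top red 32 x [-0.0141 -0.0123 -0.0028  0.0124  0.0136] y [0.1418 0.1429 0.1504 0.1597 0.1613] z [0.0713 0.0737 0.0765 0.0802 0.0826]
top amber 809 x [-0.0323 -0.0268 -0.0027  0.0228  0.0295] y [-0.195  -0.1766 -0.1223 -0.0687 -0.058 ] z [0.0729 0.0812 0.0949 0.1013 0.1038]
top plate top [[-0.19999999999999996, 1.0], [-0.18999999999999995, 11.0], [-0.17999999999999994, 37.0], [-0.16999999999999993, 42.0], [-0.15999999999999992, 44.0], [-0.1499999999999999, 40.0], [-0.1399999999999999, 41.0], [-0.1299999999999999, 39.0], [-0.11999999999999988, 43.0], [-0.10999999999999988, 41.0], [-0.09999999999999987, 45.0], [-0.08999999999999986, 45.0], [-0.07999999999999985, 45.0], [-0.06999999999999984, 41.0], [-0.05999999999999983, 11.0]]
top wall top [[-0.20999999999999996, 5.0], [-0.19999999999999996, 12.0], [-0.1899999999999999
[... 1806 characters left out ...]
10999999999999988, 2.0], [-0.09999999999999987, 2.0], [-0.08999999999999986, 2.0], [-0.07999999999999985, 2.0], [-0.06999999999999984, 6.0], [-0.05999999999999983, 51.0], [-0.019999999999999796, 47.0], [-0.009999999999999787, 8.0], [0.050000000000000266, 20.0], [0.060000000000000275, 49.0], [0.14000000000000035, 24.0], [0.15000000000000036, 48.0], [0.16000000000000036, 17.0]]
side wheel post [[-0.009999999999999787, 8.0], [2.220446049250313e-16, 23.0], [0.010000000000000231, 41.0], [0.02000000000000024, 49.0], [0.03000000000000025, 23.0], [0.04000000000000026, 20.0], [0.050000000000000266, 36.0], [0.060000000000000275, 76.0], [0.07000000000000028, 14.0], [0.0800000000000003, 19.0]]
[307 205]
```

View pics/side1c.png

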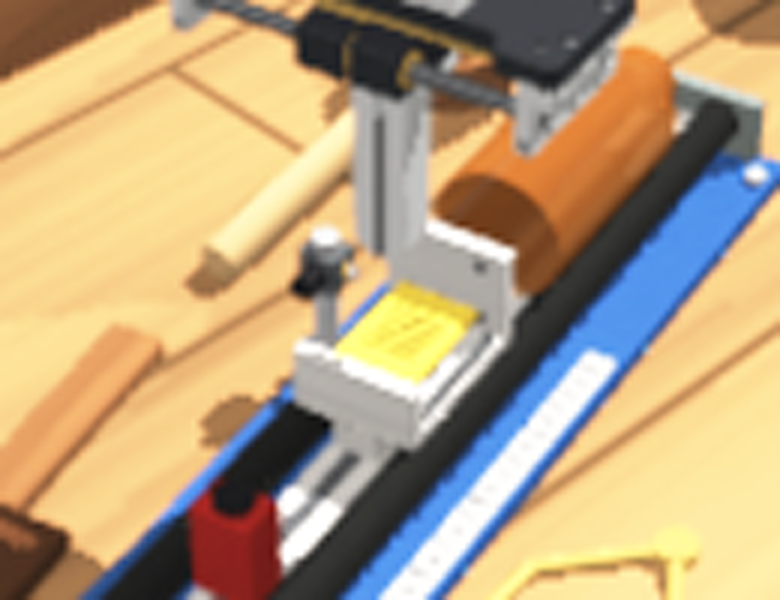

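The picture shows the closed fingers ending at (385,245), above the paddle (410,330), with the slide and collar (235,530) undisturbed. Now descending.

Emit:
{"fn": "move_arm", "kwargs": {"targets": [[-1,0.04,0.04,0.5,0,0,0],[-1,0.04,0.04,1.0,0,0,0],[-1,0.04,0.04,1.1,0,0,0],[-1,0.04,0.04,1.16,0,0,0],[-1,0.04,0.04,1.2,0,0,0],[-1,0.04,0.04,1.2,0,0,0]]}}

```text
time_s: 4.2
ee_pos: [0.4815, 0.0363, 0.0806]
eef_rot: [3.14, 0.001, 1.819]
force: [0.1, -0.5, 2.5]
grip_width: 0.0006
grip_force: 1.2
```

```bash
python3 go.py 0 .040 .079
```

```text
t 4.2 pos [0.4815 0.0363 0.0806] jig [0.0006 0.0389 0.0806] rpy [3.1397 0.0005 1.8187] F jig [-0.0244 -0.5359  2.5004] w 0.0005932148309493858
shift units [ 0.0225 -0.012   0.0326] rotvec [ 0.0019  0.0006 -0.0062] qpos [-0.0007  0.3228  1.8474 -0.0001  0.9694 -0.2486]
```

Emit:
{"fn": "move_arm", "kwargs": {"targets": [[-1,0,0,0.03,0,0,0],[-1,0,0,0.06,0,0,0],[-1,0,0,0.09,0,0,0],[-1,0,0,0.09,0,0,0],[-1,0,0,0.09,0,0,0]]}}

```text
time_s: 4.7
ee_pos: [0.4817, 0.0363, 0.0768]
eef_rot: [3.139, 0.001, 1.819]
force: [-5.5, -1.2, 23.6]
grip_width: 0.0004
grip_force: 11.8
```

```bash
python3 go.py 0 .040 .075
```

```text
t 4.7 pos [0.4817 0.0363 0.0768] jig [0.0008 0.0389 0.0768] rpy [3.1392 0.0007 1.8189] F jig [-5.6384  0.2528 23.6117] w 0.0004498514359325957
shift units [ 0.0228 -0.0154  0.0351] rotvec [ 0.0023  0.0007 -0.006 ] qpos [-0.0006  0.3292  1.8497 -0.0002  0.9602 -0.2486]
```

Emit:
{"fn": "move_arm", "kwargs": {"targets": [[-1,0.05,0,-0.01,0,0,0],[-1,0.12,0,-0.01,0,0,0],[-1,0.2,0,-0.01,0,0,0],[-1,0.28,0,-0.01,0,0,0],[-1,0.38,0,-0.01,0,0,0],[-1,0.48,0,-0.01,0,0,0],[-1,0.58,0,-0.01,0,0,0],[-1,0.68,0,-0.01,0,0,0],[-1,0.78,0,-0.01,0,0,0],[-1,0.88,0,-0.01,0,0,0],[-1,0.98,0,-0.01,0,0,0],[-1,0.98,0,-0.01,0,0,0]]}}

```text
time_s: 5.9
ee_pos: [0.4694, 0.0837, 0.0769]
eef_rot: [3.14, 0.001, 1.819]
force: [-3.6, -4.0, 18.6]
grip_width: 0.0005
grip_force: 9.7
```

```bash
python3 go.py 0 .124 .0765; python3 - <<'E'
from cloud import *
for n in("side","top"):
    im,d=ctrl.camera(n); report(n,im,d)
    if n=="side":
        c=proj(n,[toworld([0,.09,.09])])[0].astype(int)
        cv2.imwrite(f"pics/{n}2c.png",cv2.resize(im[c[1]-50:c[1]+50,c[0]-65:c[0]+65,::-1],None,fx=6,fy=6,interpolation=2))
E
```

```text
t 5.9 pos [0.4694 0.0837 0.0769] jig [0.0008 0.0879 0.0769] rpy [3.1399 0.0012 1.8192] F jig [-4.4548 -2.9671 18.5668] w 0.0005315027384820498
shift units [ 0.7227 -0.02    0.0061] rotvec [ 0.0017  0.0012 -0.0057] qpos [ 0.1001  0.3172  1.8661 -0.0011  0.9565 -0.1476]
side yellow 83 x [-0.0178 -0.0167 -0.0095  0.0008  0.0063] y [0.0417 0.0432 0.0572 0.0814 0.0858] z [0.0601 0.0607 0.0622 0.0638 0.0648]
side red 187 x [-0.0142 -0.0132 -0.0063  0.0101  0.0136] y [0.1453 0.149  0.1612 0.1633 0.1645] z [0.0414 0.0441 0.0619 0.0755 0.0786]
side amber 664 x [-0.0313 -0.0302 -0.015   0.0129  0.0212] y [-0.1957 -0.1646 -0.1183 -0.0723 -0.0595] z [0.0602 0.07   0.0933 0.0999 0.1017]
side plate top [[-0.18999999999999995, 2.0], [-0.17999999999999994, 14.0], [-0.16999999999999993, 30.0], [-0.15999999999999992, 36.0], [-0.1499999999999999, 35.0], [-0.1399999999999999, 32.0], [-0.1299999999999999, 43.0], [-0.11999999999999988, 38.0], [-0.10999999999999988, 32.0], [-0.09999999999999987, 36.0], [-0.08999999999999986, 39.0], [-0.07999999999999985, 34.0], [-0.06999999999999984, 24.0], [-0.05999999999
[... 1588 characters left out ...]
0.08999999999999986, 43.0], [-0.07999999999999985, 38.0], [-0.06999999999999984, 45.0], [-0.05999999999999983, 15.0]]
top wall top [[-0.20999999999999996, 5.0], [-0.19999999999999996, 15.0], [-0.18999999999999995, 8.0], [-0.17999999999999994, 1.0], [-0.16999999999999993, 1.0], [-0.07999999999999985, 1.0], [-0.05999999999999983, 4.0]]
top wheel post [[-0.009999999999999787, 12.0], [2.220446049250313e-16, 11.0], [0.010000000000000231, 1.0], [0.050000000000000266, 7.0], [0.060000000000000275, 28.0], [0.07000000000000028, 21.0], [0.0800000000000003, 14.0], [0.0900000000000003, 18.0], [0.10000000000000031, 19.0], [0.11000000000000032, 15.0], [0.12000000000000033, 4.0], [0.13000000000000034, 3.0]]
```

View pics/side2c.png

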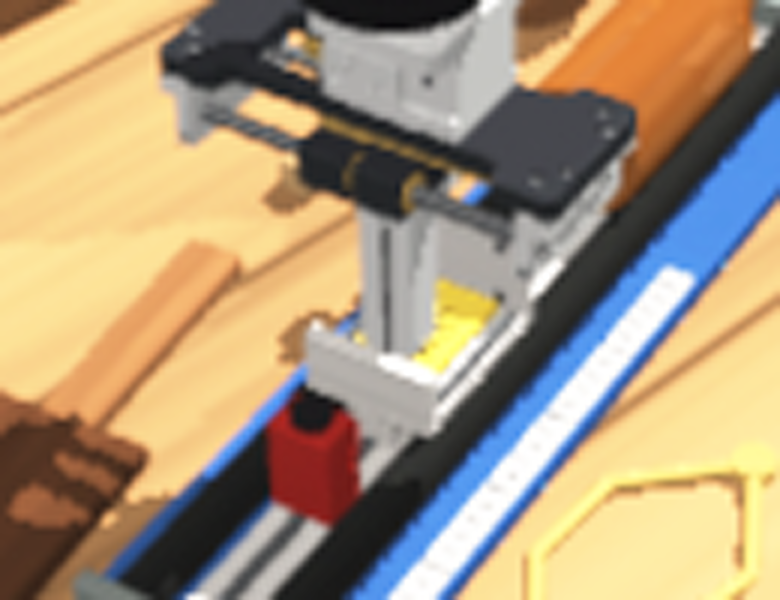

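The slide travels with the fingers: its wall is now at about (375,380), about 26 mm short of the collar (315,450), and the paddle is down at z≈62 mm.

Emit:
{"fn": "move_arm", "kwargs": {"targets": [[-1,0.06,0,0,0,0,0],[-1,0.12,0,0,0,0,0],[-1,0.18,0,0,0,0,0],[-1,0.24,0,0,0,0,0],[-1,0.3,0,0,0,0,0],[-1,0.36,0,0,0,0,0],[-1,0.42,0,0,0,0,0],[-1,0.46,0,0,0,0,0],[-1,0.5,0,0,0,0,0],[-1,0.53,0,0,0,0,0],[-1,0.56,0,0,0,0,0],[-1,0.56,0,0,0,0,0]]}}

```text
time_s: 7.2
ee_pos: [0.4626, 0.1103, 0.0768]
eef_rot: [3.14, 0.002, 1.819]
force: [-4.6, -9.5, 20.5]
grip_width: 0.0005
grip_force: 10.0
```

```bash
python3 go.py 0 .124 .0765
```

```text
t 7.2 pos [0.4626 0.1103 0.0768] jig [0.0008 0.1153 0.0768] rpy [3.1403 0.0018 1.8191] F jig [-6.818  -8.0257 20.468 ] w 0.0005009107057360942
shift units [ 0.174  -0.0179  0.0065] rotvec [ 0.0013  0.0018 -0.0058] qpos [ 0.1579  0.315   1.8693 -0.002   0.9559 -0.0892]
```

Emit:
{"fn": "move_arm", "kwargs": {"targets": [[-1,0.02,0,0,0,0,0],[-1,0.04,0,0,0,0,0],[-1,0.06,0,0,0,0,0],[-1,0.08,0,0,0,0,0],[-1,0.1,0,0,0,0,0],[-1,0.12,0,0,0,0,0],[-1,0.14,0,0,0,0,0],[-1,0.14,0,0,0,0,0]]}}

```text
time_s: 8.0
ee_pos: [0.4618, 0.1171, 0.0769]
eef_rot: [3.138, 0.002, 1.819]
force: [1.8, -9.7, 14.1]
grip_width: 0.0002
grip_force: 6.9
```

```bash
python3 go.py 0 .126 .0765; python3 - <<'E'
from cloud import *
for n in("side",):
    im,d=ctrl.camera(n); report(n,im,d)
    if n=="side":
        c=proj(n,[toworld([0,.11,.09])])[0].astype(int)
        cv2.imwrite(f"pics/{n}3c.png",cv2.resize(im[c[1]-50:c[1]+50,c[0]-65:c[0]+65,::-1],None,fx=6,fy=6,interpolation=2))
E
```

```text
t 8.0 pos [0.4618 0.1171 0.0769] jig [0.0018 0.1221 0.0769] rpy [3.1379 0.002  1.8189] F jig [-0.7276 -9.8276 14.0769] w 0.0001760325198221614
shift units [ 0.0784 -0.0363  0.0075] rotvec [ 0.0037  0.002  -0.006 ] qpos [ 0.1723  0.3154  1.8686 -0.0021  0.9538 -0.0746]
side yellow 113 x [-0.0179 -0.0165 -0.0076  0.0058  0.0116] y [0.0691 0.0716 0.0856 0.107  0.1137] z [0.0604 0.0609 0.0625 0.0642 0.0654]
side red 188 x [-0.0141 -0.0132 -0.0053  0.0107  0.0138] y [0.1444 0.1486 0.1612 0.1631 0.1636] z [0.0412 0.0448 0.0618 0.0756 0.0789]
side amber 877 x [-0.0313 -0.0296 -0.0125  0.0139  0.0244] y [-0.1916 -0.1604 -0.1    -0.058  -0.0559] z [0.0557 0.0683 0.091  0.0998 0.1015]
side plate top [[-0.18999999999999995, 2.0], [-0.17999999999999994, 16.0], [-0.16999999999999993, 30.0], [-0.15999999999999992, 34.0], [-0.1499999999999999, 35.0], [-0.1399999999999999, 37.0], [-0.1299999999999999, 35.0], [-0.11999999999999988, 41.0], [-0.10999999999999988, 36.0], [-0.09999999999999987, 38.0], [-0.08999999999999986, 41.0], [-0.07999999999999985, 35.0], [-0.06999999999999984, 42.0], [-0.0599999999
[... 328 characters left out ...]
9999999999999, 3.0], [-0.1399999999999999, 2.0], [-0.1299999999999999, 6.0], [-0.11999999999999988, 1.0], [-0.09999999999999987, 3.0], [-0.08999999999999986, 2.0], [-0.07999999999999985, 2.0], [-0.06999999999999984, 9.0], [-0.05999999999999983, 48.0], [0.060000000000000275, 32.0], [0.11000000000000032, 7.0], [0.12000000000000033, 10.0], [0.13000000000000034, 70.0], [0.14000000000000035, 40.0], [0.15000000000000036, 48.0], [0.16000000000000036, 17.0]]
side wheel post [[0.0900000000000003, 4.0], [0.10000000000000031, 45.0], [0.11000000000000032, 22.0], [0.12000000000000033, 19.0], [0.13000000000000034, 20.0], [0.14000000000000035, 77.0], [0.15000000000000036, 36.0], [0.17000000000000037, 6.0]]
```

View pics/side3c.png

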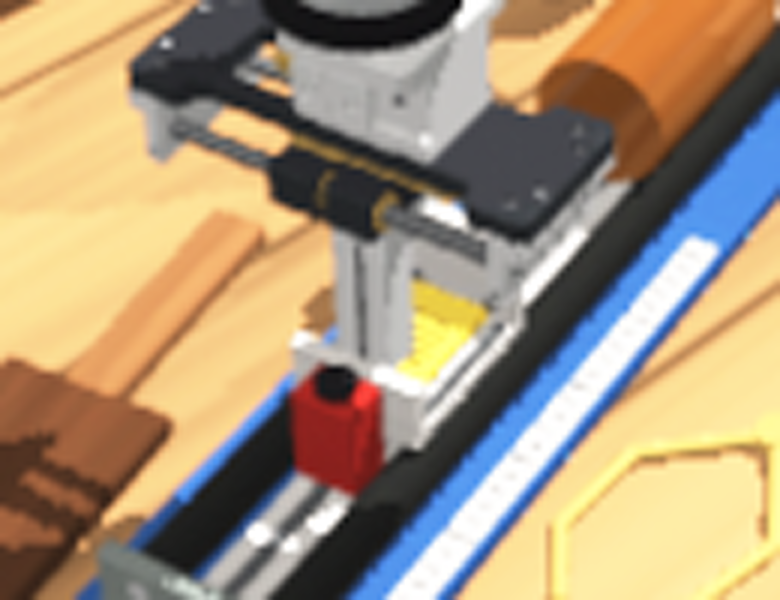

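The slide's wall (355,365) now looks to be at the collar (337,430). I'll press on to firm wall contact.

Emit:
{"fn": "move_arm", "kwargs": {"targets": [[-1,0.02,0,0,0,0,0],[-1,0.04,0,0,0,0,0],[-1,0.06,0,0,0,0,0],[-1,0.06,0,0,0,0,0]]}}

```text
time_s: 8.45
ee_pos: [0.4616, 0.1179, 0.0769]
eef_rot: [3.138, 0.006, 1.819]
force: [6.7, -29.3, 13.7]
grip_width: 0.0005
grip_force: 17.7
```

Emit:
{"fn": "move_arm", "kwargs": {"targets": [[-1,0.01,0,0,0,0,0],[-1,0.02,0,0,0,0,0],[-1,0.02,0,0,0,0,0]]}}

```text
time_s: 8.75
ee_pos: [0.4615, 0.118, 0.0769]
eef_rot: [3.138, 0.007, 1.819]
force: [8.2, -37.6, 13.5]
grip_width: 0.0007
grip_force: 21.3
```

Emit:
{"fn": "move_arm", "kwargs": {"targets": [[-1,-0.03,0,0,0,0,0],[-1,-0.03,0,-0.04,0,0,0],[-1,-0.03,0,-0.08,0,0,0],[-1,-0.04,0,-0.14,0,0,0],[-1,-0.04,0,-0.2,0,0,0],[-1,-0.04,0,-0.22,0,0,0],[-1,-0.04,0,-0.22,0,0,0]]}}

```text
time_s: 9.45
ee_pos: [0.4593, 0.1173, 0.0851]
eef_rot: [-3.139, 0.004, 1.819]
force: [6.7, -20.4, -12.4]
grip_width: 0.0009
grip_force: 10.6
```

```bash
python3 go.py 0 .1 .16
```

```text
t 9.45 pos [0.4593 0.1173 0.0851] jig [-0.0006  0.1229  0.0851] rpy [-3.1386  0.0038  1.8189] F jig [  1.3519 -21.3818 -12.3503] w 0.0008629961392282825
shift units [-0.4642  0.0099 -1.4956] rotvec [-0.0031  0.0038 -0.006 ] qpos [ 0.175   0.3007  1.8649 -0.0048  0.9788 -0.0704]
```

Emit:
{"fn": "move_arm", "kwargs": {"targets": [[-1,-0.1,0,0,0,0,0],[-1,-0.2,0,-0.05,0,0,0],[-1,-0.2,0,-0.1,0,0,0],[-1,-0.2,0,-0.5,0,0,0],[-1,-0.2,0,-1.2,0,0,0],[-1,-0.8,0,-2.0,0,0,0],[-1,-1.6,0,-2.4,0,0,0],[-1,-2.4,0,-2.4,0,0,0],[-1,-3.2,0,-2.4,0,0,0],[-1,-4.0,0,-2.4,0,0,0],[-1,-4.8,0,-2.4,0,0,0],[-1,-4.8,0,-2.4,0,0,0]]}}

```text
time_s: 10.65
ee_pos: [0.5191, -0.1163, 0.2065]
eef_rot: [3.141, 0.0, 1.815]
force: [-0.2, 1.1, -0.2]
grip_width: 0.0008
grip_force: 0.0
```

```bash
python3 go.py 0 -.222 .11; python3 - <<'E'
from cloud import *
for n in("side","top"):
    im,d=ctrl.camera(n); report(n,im,d)
    c=proj(n,[toworld([0,0,.09])])[0].astype(int)
    cv2.imwrite(f"pics/{n}4c.png",cv2.resize(im[c[1]-60:c[1]+60,c[0]-80:c[0]+80,::-1],None,fx=5,fy=5,interpolation=2))
E
```

```text
t 10.65 pos [ 0.5191 -0.1163  0.2065] jig [-0.0014 -0.1182  0.2065] rpy [3.1413 0.0004 1.8154] F jig [ 0.0602  1.0739 -0.2109] w 0.0007968011758357476
shift units [-2.0752  0.0469  1.9311] rotvec [ 0.0003  0.0004 -0.0095] qpos [-0.2891  0.2705  1.5895 -0.0002  1.2811 -0.5336]
side yellow 250 x [-0.018  -0.0164 -0.      0.0171  0.0206] y [0.0659 0.0735 0.0944 0.1155 0.1201] z [0.064  0.0664 0.0686 0.0705 0.0715]
side red 189 x [-0.0141 -0.0135 -0.0058  0.0099  0.0136] y [0.1445 0.1488 0.1611 0.1635 0.1644] z [0.0408 0.0446 0.063  0.0761 0.0783]
side amber 969 x [-0.0312 -0.0292 -0.0102  0.0162  0.0249] y [-0.1832 -0.1597 -0.092  -0.0575 -0.0558] z [0.0502 0.0618 0.0885 0.0997 0.1013]
side plate top [[-0.18999999999999995, 2.0], [-0.17999999999999994, 10.0], [-0.16999999999999993, 40.0], [-0.15999999999999992, 35.0], [-0.1499999999999999, 33.0], [-0.1399999999999999, 35.0], [-0.1299999999999999, 37.0], [-0.11999999999999988, 32.0], [-0.10999999999999988, 40.0], [-0.09999999999999987, 36.0], [-0.08999999999999986, 45.0], [-0.07999999999999985, 34.0], [-0.06999999999999984, 45.0], [-0.05
[... 1706 characters left out ...]
5, 28.0]]
top wall top [[-0.07999999999999985, 1.0], [-0.05999999999999983, 2.0], [0.050000000000000266, 2.0], [0.060000000000000275, 1.0], [0.07000000000000028, 2.0], [0.0800000000000003, 2.0], [0.0900000000000003, 4.0], [0.10000000000000031, 3.0], [0.11000000000000032, 1.0], [0.12000000000000033, 2.0], [0.13000000000000034, 36.0], [0.14000000000000035, 24.0], [0.15000000000000036, 21.0], [0.16000000000000036, 7.0]]
top wheel post [[-0.1499999999999999, 16.0], [-0.1399999999999999, 12.0], [-0.1299999999999999, 4.0], [-0.10999999999999988, 2.0], [-0.09999999999999987, 19.0], [-0.08999999999999986, 39.0], [-0.07999999999999985, 8.0], [-0.009999999999999787, 8.0], [2.220446049250313e-16, 9.0]]
```

View pics/side4c.png

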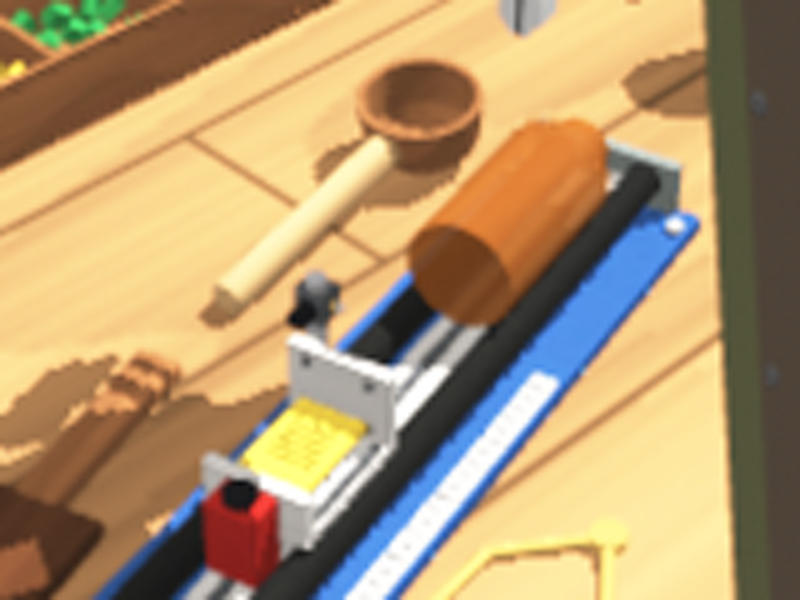

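The view shows the paddle up (305,440), the slide against the collar (240,530), and the blank still at (500,220). Next, moving behind the neck.

Emit:
{"fn": "move_arm", "kwargs": {"targets": [[-1,-0.7,0.05,0,0,0,-0.01],[-1,-1.4,0.05,0,0,0,-0.01],[-1,-2.1,0.05,0,0,0,-0.01],[-1,-2.1,0.05,0,0,0,-0.01],[-1,-2.1,0.05,0.7,0,0,-0.01],[-1,-2.1,0.05,1.4,0,0,-0.01],[-1,-2.1,0.05,1.8,0,0,-0.01],[-1,-2.1,0.05,1.8,0,0,-0.01],[-1,-2.1,0.05,1.8,0,0,-0.01]]}}

```text
time_s: 11.65
ee_pos: [0.5473, -0.2131, 0.1175]
eef_rot: [3.141, 0.0, 1.83]
force: [0.7, 0.6, 0.3]
grip_width: 0.0005
grip_force: 0.0
```

```bash
python3 go.py 0 -.223 .068; python3 - <<'E'
from cloud import *
im,d=ctrl.camera("side"); n="side"
P=clouds(n,im,d)["amber"]; P=P[P[:,2]>.045]; print(np.percentile(P[:,1],[0,.5,2,98,99.5]))
c=proj(n,[toworld([0,-.17,.09])])[0].astype(int); print(c)
cv2.imwrite(f"pics/{n}5c.png",cv2.resize(im[c[1]-40:c[1]+40,c[0]-50:c[0]+50,::-1],None,fx=7,fy=7,interpolation=2))
E
```

```text
t 11.65 pos [ 0.5473 -0.2131  0.1175] jig [ 0.0016 -0.219   0.1175] rpy [3.141  0.0003 1.8301] F jig [0.7772 0.3888 0.3038] w 0.0005347931332733676
shift units [-0.0801 -0.0321  0.9909] rotvec [0.0006 0.0003 0.0051] qpos [-0.4337  0.4802  1.5193  0.0002  1.1414 -0.693 ]
[-0.2022 -0.2003 -0.186  -0.0559 -0.0553]
[344 166]
```

View pics/side5c.png

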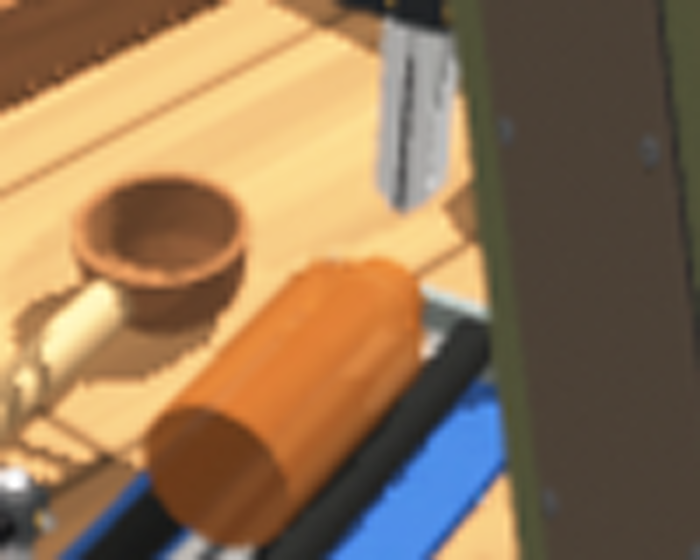

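The fingers (405,200) hang behind the blank's neck (375,270) with clearance. Lowering them.

Emit:
{"fn": "move_arm", "kwargs": {"targets": [[-1,-0.08,-0.03,0,0,0,0.005],[-1,-0.08,-0.03,0.3,0,0,0.005],[-1,-0.08,-0.03,0.6,0,0,0.005],[-1,-0.08,-0.03,0.85,0,0,0.005],[-1,-0.08,-0.03,0.98,0,0,0.005],[-1,-0.08,-0.03,0.98,0,0,0.005],[-1,-0.08,-0.03,0.98,0,0,0.005]]}}

```text
time_s: 12.4
ee_pos: [0.5465, -0.2184, 0.0675]
eef_rot: [3.142, 0.0, 1.824]
force: [0.6, 0.4, -0.2]
grip_width: 0.0004
grip_force: 0.0
```

```bash
python3 go.py 0 -.098 .068
```

```text
t 12.4 pos [ 0.5465 -0.2184  0.0675] jig [-0.0005 -0.224   0.0675] rpy [3.1415 0.     1.8238] F jig [ 0.7147  0.2207 -0.1845] w 0.00035079821070003575
shift units [ 2.5195  0.0073 -0.0094] rotvec [ 0.0001  0.     -0.0011] qpos [-0.4424  0.5466  1.5485  0.      1.0464 -0.6955]
```

Emit:
{"fn": "move_arm", "kwargs": {"targets": [[-1,0.08,0,0,0,0,0],[-1,0.14,0,0,0,0,0],[-1,0.18,0,0,0,0,0],[-1,0.22,0,0,0,0,0],[-1,0.26,0,0,0,0,0],[-1,0.3,0,0,0,0,0],[-1,0.36,0,0,0,0,0],[-1,0.42,0,0,0,0,0],[-1,0.48,0,0,0,0,0],[-1,0.54,0,0,0,0,0],[-1,0.6,0,0,0,0,0],[-1,0.6,0,0,0,0,0]]}}

```text
time_s: 13.6
ee_pos: [0.5389, -0.1889, 0.0676]
eef_rot: [3.141, -0.0, 1.824]
force: [0.7, -2.3, 0.8]
grip_width: 0.0007
grip_force: 1.1
```

```bash
cat > chk.py <<'E'
from cloud import *
for n in("side","top"):
    im,d=ctrl.camera(n); P=clouds(n,im,d)["amber"]; P=P[(P[:,2]>.045)&(P[:,1]<.13)]
    q=P[(P[:,1]<np.percentile(P[:,1],99)-.005)&(P[:,2]>.09)]
    print(n,"amber y",np.percentile(P[:,1],[0,.5,2,98,99.5]),"x",np.percentile(P[:,0],[2,50,98]),"zmax",np.percentile(P[:,2],98))
    Y=clouds(n,im,d)["yellow"];Y=Y[(Y[:,2]>.055)&(Y[:,2]<.08)]; print(" yellow",np.percentile(Y,[2,50,98],axis=0)[:,1:].T if len(Y) else 0)
E
python3 chk.py; python3 go.py 0 -.098 .068
```

```text
side amber y [-0.1861 -0.1797 -0.1629 -0.0363 -0.0352] x [-0.0313 -0.0097  0.0263] zmax 0.10118191217361494
 yellow [[0.0658 0.0957 0.1224]
 [0.0625 0.0685 0.0715]]
top amber y [-0.1632 -0.1572 -0.151  -0.0384 -0.0379] x [-0.0323  0.0002  0.0297] zmax 0.10365228240083199
 yellow [[0.0701 0.0989 0.1281]
 [0.0644 0.0694 0.0743]]
t 13.7 pos [ 0.5388 -0.1889  0.0673] jig [-0.0006 -0.1935  0.0673] rpy [-3.1413 -0.0007  1.8239] F jig [ 0.5846 -2.0963  0.4895] w 0.0002662151685731397
shift units [ 1.9097  0.0107 -0.0128] rotvec [-0.0003 -0.0007 -0.001 ] qpos [-0.4016  0.5134  1.6019  0.0005  1.027  -0.655 ]
```

Emit:
{"fn": "move_arm", "kwargs": {"targets": [[-1,0.06,0,0,0,0,0],[-1,0.16,0,0,0,0,0],[-1,0.28,0,0,0,0,0],[-1,0.4,0,0,0,0,0],[-1,0.52,0,0,0,0,0],[-1,0.64,0,0,0,0,0],[-1,0.76,0,0,0,0,0],[-1,0.88,0,0,0,0,0],[-1,1.0,0,0,0,0,0],[-1,1.1,0,0,0,0,0],[-1,1.16,0,0,0,0,0],[-1,1.2,0,0,0,0,0]]}}

```text
time_s: 14.9
ee_pos: [0.5238, -0.131, 0.0674]
eef_rot: [-3.141, -0.0, 1.824]
force: [0.7, -2.6, -0.7]
grip_width: 0.0003
grip_force: 0.9
```

Emit:
{"fn": "move_arm", "kwargs": {"targets": [[-1,0.06,0,0,0,0,0],[-1,0.12,0,0,0,0,0],[-1,0.18,0,0,0,0,0],[-1,0.24,0,0,0,0,0],[-1,0.3,0,0,0,0,0],[-1,0.36,0,0,0,0,0],[-1,0.42,0,0,0,0,0],[-1,0.46,0,0,0,0,0],[-1,0.5,0,0,0,0,0],[-1,0.5,0,0,0,0,0]]}}

```text
time_s: 15.9
ee_pos: [0.5176, -0.1067, 0.0675]
eef_rot: [-3.142, -0.0, 1.824]
force: [0.7, 0.4, 0.2]
grip_width: 0.0005
grip_force: 0.0
```

```bash
python3 chk.py; python3 go.py 0 -.1 .068
```

```text
side amber y [-0.0964 -0.0943 -0.0903  0.0468  0.0477] x [-0.0314 -0.0141  0.0222] zmax 0.1015754523387121
 yellow [[0.065  0.096  0.1226]
 [0.0623 0.0685 0.0714]]
top amber y [-0.0634 -0.0608 -0.0562  0.0445  0.046 ] x [-0.0321 -0.0003  0.0302] zmax 0.10412507875926083
 yellow [[0.0701 0.0993 0.1281]
 [0.0643 0.0696 0.0754]]
t 16.0 pos [ 0.5176 -0.1069  0.0675] jig [-0.0005 -0.1088  0.0675] rpy [ 3.1415 -0.0002  1.8238] F jig [-0.1338  0.0903  0.2262] w 0.0005861714280405881
shift units [ 0.1756  0.0089 -0.0098] rotvec [ 0.0001 -0.0002 -0.0011] qpos [-0.2731  0.4321  1.7267  0.0003  0.9828 -0.5263]
```

Emit:
{"fn": "move_arm", "kwargs": {"targets": [[-1,0.02,0,0,0,0,0],[-1,0.04,0,0,0,0,0],[-1,0.06,0,0,0,0,0],[-1,0.08,0,0,0,0,0],[-1,0.1,0,0,0,0,0],[-1,0.12,0,0,0,0,0],[-1,0.14,0,0,0,0,0],[-1,0.14,0,0,0,0,0]]}}

```text
time_s: 16.8
ee_pos: [0.5159, -0.1001, 0.0675]
eef_rot: [3.142, -0.0, 1.824]
force: [0.3, -2.8, 1.7]
grip_width: 0.0005
grip_force: 1.1
```

Emit:
{"fn": "move_arm", "kwargs": {"targets": [[-1,0.01,0,0,0,0,0],[-1,0.02,0,0,0,0,0],[-1,0.03,0,0,0,0,0],[-1,0.03,0,0,0,0,0]]}}

```text
time_s: 17.2
ee_pos: [0.5155, -0.0988, 0.0675]
eef_rot: [3.141, 0.0, 1.824]
force: [1.0, -3.6, 1.4]
grip_width: 0.0003
grip_force: 1.6
```

Emit:
{"fn": "move_arm", "kwargs": {"targets": [[-1,0.01,0,0,0,0,0],[-1,0.02,0,0,0,0,0],[-1,0.03,0,0,0,0,0],[-1,0.03,0,0,0,0,0]]}}

```text
time_s: 17.6
ee_pos: [0.5151, -0.0973, 0.0675]
eef_rot: [3.142, -0.0, 1.824]
force: [0.8, -3.1, 0.9]
grip_width: 0.0002
grip_force: 1.7
```

```bash
python3 chk.py; python3 go.py 0 -.1 .068
```

```text
side amber y [-0.0925 -0.0854 -0.081   0.0521  0.0545] x [-0.0314 -0.014   0.0224] zmax 0.10141125218503125
 yellow [[0.0657 0.096  0.1224]
 [0.0626 0.0685 0.0716]]
top amber y [-0.0642 -0.0507 -0.0459  0.0538  0.0553] x [-0.032  -0.0003  0.0298] zmax 0.10382375525882824
 yellow [[0.0703 0.0995 0.128 ]
 [0.0645 0.0694 0.0736]]
t 17.7 pos [ 0.5151 -0.0973  0.0675] jig [-0.0005 -0.0988  0.0675] rpy [ 3.1416 -0.0001  1.8238] F jig [-0.6451 -3.3167  1.9651] w 0.0004359580871103755
shift units [-0.023   0.0095 -0.0106] rotvec [ 0.     -0.0001 -0.0011] qpos [-0.2566  0.4239  1.7391  0.0001  0.9785 -0.5097]
```

Force is still only sliding friction (about 3 N); I'll continue in small steps until it rises.

Emit:
{"fn": "move_arm", "kwargs": {"targets": [[-1,0.01,0,0,0,0,0],[-1,0.02,0,0,0,0,0],[-1,0.03,0,0,0,0,0],[-1,0.03,0,0,0,0,0]]}}

```text
time_s: 18.1
ee_pos: [0.515, -0.0969, 0.0675]
eef_rot: [3.141, 0.002, 1.824]
force: [1.5, -11.7, -0.6]
grip_width: 0.0006
grip_force: 6.1
```

Emit:
{"fn": "move_arm", "kwargs": {"targets": [[-1,0.01,0,0,0,0,0],[-1,0.02,0,0,0,0,0],[-1,0.02,0,0,0,0,0]]}}

```text
time_s: 18.4
ee_pos: [0.5151, -0.0968, 0.0677]
eef_rot: [3.141, 0.003, 1.824]
force: [4.4, -18.7, -2.6]
grip_width: 0.0005
grip_force: 9.7
```

Contact at about 19 N. Backing off along the rail, then up and clear.

Emit:
{"fn": "move_arm", "kwargs": {"targets": [[-1,-0.04,0,0,0,0,0],[-1,-0.1,0,0,0,0,0],[-1,-0.2,0,0,0,0,0],[-1,-0.4,0,0,0,0,0],[-1,-0.6,0,-0.3,0,0,0],[-1,-0.6,0,-1.0,0,0,0],[-1,-0.9,0,-1.8,0,0,0],[-1,-1.6,0,-2.6,0,0,0],[-1,-2.4,0,-3,0,0,0],[-1,-3.2,0,-3,0,0,0],[-1,-4,0,-3,0,0,0],[-1,-4,0,-3,0,0,0]]}}

```text
time_s: 19.6
ee_pos: [0.5643, -0.2929, 0.2164]
eef_rot: [-3.141, -0.0, 1.82]
force: [-1.2, 0.9, -0.5]
grip_width: 0.0005
grip_force: 0.0
```

```bash
python3 chk.py; python3 - <<'E'
from cloud import *
n="side"; im,d=ctrl.camera(n)
c=proj(n,[toworld([0,.05,.09])])[0].astype(int)
cv2.imwrite("pics/end.png",cv2.resize(im[c[1]-50:c[1]+50,c[0]-65:c[0]+65,::-1],None,fx=6,fy=6,interpolation=2))
E
```

```text
side amber y [-0.0892 -0.0863 -0.0811  0.0513  0.0552] x [-0.0312 -0.0138  0.0225] zmax 0.10177198330592037
 yellow [[0.0651 0.0966 0.1224]
 [0.0623 0.0687 0.072 ]]
top amber y [-0.0867 -0.0851 -0.0813  0.053   0.0554] x [-0.032  -0.0024  0.0294] zmax 0.10395562064876537
 yellow [[0.0701 0.0992 0.128 ]
 [0.0645 0.0697 0.0742]]
```

View pics/end.png

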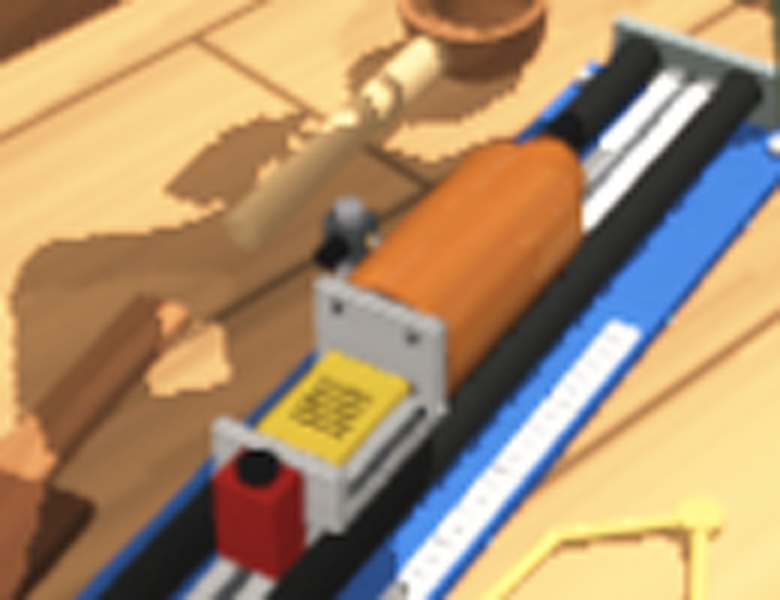

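The picture shows the blank (470,240) against the backstop plate (380,330), the paddle up (335,410) and the slide at the collar (258,510). Handing in.

```bash
python3 -c "
from station import ctrl
print(ctrl.hand_in())"
```

```text
the job is handed in; nothing more can be done
None
```

The job is handed in, verdict not shown: the last pictures show the slide at the red collar, the paddle up, the blank's base against the backstop and the arm clear, with peak pushes of about 38 N on the slide and 19 N on the blank.

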